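# Load slide boxes into the drying cabinet

### The arm

A 6-joint arm with a two-finger parallel gripper is mounted at the origin on the work surface. World frame = base frame: x ahead of the robot, y to its left, z up, the work surface at z = 0. Lengths are in mm, angles in rad, forces in N, time in s.
With the tool pointing down it reaches from about 275 to 825 mm from the base axis. Payload 4.9 kg.
Tool frame: the origin (TCP) lies at the very end of the fingers, on their centre line; the grasp point (between the pads) lies 19 mm behind it; z points along the fingers, y is the line along which they close (so a half turn about z gives the same grasp; the last joint's range is limited). The gripper opens to 85 mm and grips with 20 to 120 N. Pads are 22 mm wide; open, the fingers measure 114 mm over their backs; the gripper's body (76 mm by 85 mm) begins 54 mm behind the grasp point. The pads swing forward as they close: fully open they stand 13 mm farther back than shut.
Start: joints at [1.049, 0.326, -0.193, 1.052, 0, 1.437], TCP at [207.98, 509.179, 231.281] pointing down, gripper open.
Joint ranges: [-2.65, 2.65], [-0.97, 1.79], [-1.3, 1.35], [-1.93, 2.1], [-1.47, 1.37], [-3.14, 3.14]. Speed limits (rad/s): [2.57, 2.57, 3.14, 3.14, 3.14, 3.14].

### API

Orientations are given as [roll, pitch, yaw] about the fixed x, y, z axes, in that order (R = Rz(yaw) Ry(pitch) Rx(roll)).
In Python, from bench import bot, solve_ik, imaging gives the robot as it stands. Calls block until the motion is done:
- bot.move_ptp(position, orientation): joint-space move of the TCP to a pose.
- bot.movel(position, rot=None, max_speed=150, threshold=None): straight line of the TCP; rot=None keeps the orientation; max_speed is the mean speed in mm/s. With threshold (N) it stops when the force on the tool has changed by that much, and returns True; else False.
- bot.move_j(angles): joint-space move.
- bot.grip(opening, effort=None): opening from 0.0 (shut) to 1.0 (fully open); effort is the grip in N (None keeps the last); returns when the fingers have stopped.
- bot.dwell(seconds).
- solve_ik(position, orientation): joint angles nearest the present ones, or None.
- bot.get_state(): the state.
- imaging.capture(name): name is "scene" or "side" or "wrist"; returns the picture (400x640x3 uint8, blue, green, red); there is no depth.
- imaging.camera_model(name): a dict with "K" (3x3 intrinsics, pixels), "position" and "rotation" of the camera in the world. Camera axes: x right, y up, looking along -z (the intrinsics and any distortion apply to the point x, -y, -z); pixel columns grow to the right and rows downward; lengths in mm; the calibration is good to about 2 mm. A picture is of the moment at which its call begins: read the wrist's pose just before it. camera_model takes no time and is no camera call; for the wrist camera it gives the pose at the moment of the call.
A pose or a line that the arm cannot do raises bot.IKError and nothing moves.
- bot.sign_off(): hands the job in; it is judged then, once.
The state is a dict: "t": time; "qpos": joint angles; "joint_velocities": joint speeds; "effort": joint torques, N m; "tcp_pos": TCP position; "orientation": TCP orientation; "contact_force": force on the tool from outside, world axes, zero at the start; "wrist_torque": the same for the moment, N m; "opening": opening from 0.0 (shut) to 1.0 (fully open); "gripper_force": force on a finger pad.
Only numpy, scipy, OpenCV 4.12 (cv2) and the standard library are available. Lean on these libraries where they do the work, as an engineer would, in place of code of your own. Each camera call takes 0.05 s, during which the arm holds its last target. There are 200 camera calls.

### The job

Open the door of the low drying cabinet wide and leave it open. Put the narrow slide box from the bench between the two already inside, lengthwise on the cabinet's floor, and push all three fully home against the back so that they form a straight row with their ends flush. Leave the other things on the bench where they are.

Things in the scene. Friction and masses are not known exactly. Their poses are not given: they have to be found in the camera images.
- cabinet: Low white drying cabinet fixed to the bench, with a clear roof window (top at 90 mm) and a grey dryer unit 120 high behind (x 78 to 134 mm). Origin at the centre of the chamber's underside, on the bench; x points into the cabinet, from front to back, y left seen from the robot. The front opening is the plane x = -70 mm. A box fully home touches the back wall: its centre is then at x = +12 mm.
- cabinet_in (a point): Centre of the chamber's inner floor at the front opening, on top of the 6 mm floor plate. Axes as the cabinet's. From here the chamber runs 142 mm along x to the back wall, 110 mm to either side along y, and 78 mm up to the ceiling; room for three slide boxes side by side. A box fully home has its near end 22 mm inside the opening.
- door (a joint): Opening angle of the cabinet's white door in rad: 0 closed, 1.57 square to the front, at most 1.9. The door is hinged at the left (+y) edge of the front and swings towards the robot; it stays where it is left. Panel 228 wide, 84 high, 12 thick, from 4 to 88 mm above the bench.
- door_handle (a point): Middle of the door's handle, an upright round steel bar of 11 mm diameter, 67 long, 35 mm in front of the door's outer face (30 mm free behind it), 198 mm from the hinge line along the door, 30 mm from the free edge; its upper end is 80 mm above the bench. Two thin stays join it to the door. Axes as the door's: x square to the panel, into it; y towards the hinge.
- door_hinge (a point): A point on the door's vertical hinge axis, at the left edge of the door's outer face, 46 mm above the bench. Axes as the door's.
- slidebox: Narrow lidded slide box, grey plastic with a white lid and a blank paper label on top, 120 long (its x) x 56 wide (its y) x 50 high, about 0.2 kg; origin at the centre of its underside, z up. The two ends are alike. Stands on the bench at the start.
- slidebox_left: Narrow lidded slide box, grey plastic with a white lid and a blank paper label on top, 120 long (its x) x 56 wide (its y) x 50 high, about 0.2 kg; origin at the centre of its underside, z up. The two ends are alike. Already in the cabinet at the left (hinge) side, home: within 5 mm of the back wall.
- slidebox_right: Narrow lidded slide box, grey plastic with a white lid and a blank paper label on top, 120 long (its x) x 56 wide (its y) x 50 high, about 0.2 kg; origin at the centre of its underside, z up. The two ends are alike. Already in the cabinet at the right side, 10 to 20 mm short of the back wall; a gap of about 88 mm lies between it and the left box.
- tipbox: Bystander: pipette tip box, blue with a clear lid, 122 x 82 x 63 high, wider than the slide boxes, standing on the bench near the loose one. Origin at the centre of its underside.
- dishes: Bystander: stack of three clear dishes, 88 across, 45 high. Origin at the centre of its underside.
- tuberack: Bystander: orange tube rack 100 x 200, 80 high with its tubes. Origin at the centre of its underside.
- beaker: Bystander: glass beaker 72 across, 90 high. Origin at the centre of its underside.
There are look-alikes about, which are no part of the job. Leave any purple look-alike of the slidebox alone.

How it is judged (in metres and radians):
On the way:
1. the door has been swung wide open (beyond 1.2 rad) (value of joint door above 1.2 rad), for 0.2 s.
At the end, for the whole second after the job is handed in: The door stands open by more than 1.2 rad and all three slide boxes stand at rest on the cabinet's floor, between its side walls, each within 7 mm of touching the back wall (so that their ends are flush), lengthwise within 0.14 rad and upright (value of joint door above 1.2 rad and velocity of joint door below 0.05 rad/s and x of slidebox in the frame of cabinet between 0.005 and 0.02 m and z of each of slidebox, slidebox_left, slidebox_right in the frame of cabinet below 0.012 m and y of slidebox in the frame of cabinet between -0.1 and 0.1 m and angle between the x axis of each of slidebox, slidebox_left, slidebox_right and the x axis of cabinet, either way round below 0.14 rad and angle between each of slidebox, slidebox_left, slidebox_right's own z axis and vertical below 0.1 rad and linear speed of each of slidebox, slidebox_left, slidebox_right below 0.02 m/s and x of slidebox_left in the frame of cabinet between 0.005 and 0.02 m and y of slidebox_left in the frame of cabinet between -0.1 and 0.1 m and x of slidebox_right in the frame of cabinet between 0.005 and 0.02 m and y of slidebox_right in the frame of cabinet between -0.1 and 0.1 m).
It fails at once if a bystander (tip box, dishes, tube rack or beaker) is moved by more than 30 mm (distance of any of tipbox, dishes, tuberack, beaker from where it was at the start of the episode above 0.03 m).
It also fails if it takes over 72 s, if anything falls off the work surface, if the arm or the gripper's body presses on something with over 40 N, if the wrist force passes 120 N, or if a joint passes its speed limit or range.

## Working session

There is one attempt and no reset: what is moved stays moved. The work goes in short steps, each a Python script; the robot and the scene stay as the last script left them, time stands still between calls to the robot, and variables do not carry over. Pictures are saved under pics/ and viewed, at most 10 in all, crops included, and the job is handed in when it is done.

```bash
ls; mkdir -p pics; python3 - <<'E'
from bench import bot, solve_ik, imaging
import cv2,numpy as np
for n in("scene","side"):
    cv2.imwrite(f"pics/{n}0.png",imaging.capture(n))
    print(n,imaging.camera_model(n))
print(bot.get_state())
E
```

```text
pics
scene {'K': array([[387.5142917 ,   0.        , 317.25007172],
       [  0.        , 387.5142917 , 193.5804074 ],
       [  0.        ,   0.        ,   1.        ]]), 'position': array([1238.99968309, -231.18471838,  704.16862839]), 'rotation': array([ 0.82612786, -0.01167778,  1.45593192])}
side {'K': array([[488.37623082,   0.        , 322.58872013],
       [  0.        , 488.37623082, 200.3656818 ],
       [  0.        ,   0.        ,   1.        ]]), 'position': array([244.25424548, 558.7831991 , 924.69819719]), 'rotation': array([ 0.72839819, -0.00954983, -2.70878965])}
{'t': 0.1, 'qpos': array([ 1.04878701e+00,  3.26868770e-01, -1.93468892e-01,  1.05200412e+00,
        1.49951424e-06,  1.43657490e+00]), 'joint_velocities': array([ 0.00027616, -0.00246835,  0.00368684, -0.00023957, -0.00034773,
        0.0004395 ]), 'effort': array([ 5.23173840e-04, -4.44239080e+01,  2.63038069e+01,  7.91705155e-03,
       -1.67939629e-04,  6.78621575e-06]), 'tcp_pos': array([207.71902465, 508.71165454, 230.58637076]), 'orientation': array([-3.14006130e+00, -2.08297147e-04,  2.75380460e+00]), 'contact_force': array([-0.8529191 , -0.56254469,  0.81179149]), 'wrist_torque': array([-0.05843002,  0.02300924, -0.02842349]), 'gripper_force': 0.0, 'opening': 0.9985671211286989}
```

View pics/scene0.png

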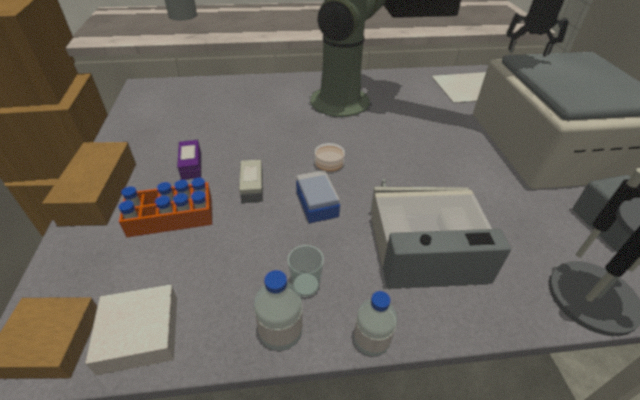

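View pics/side0.png

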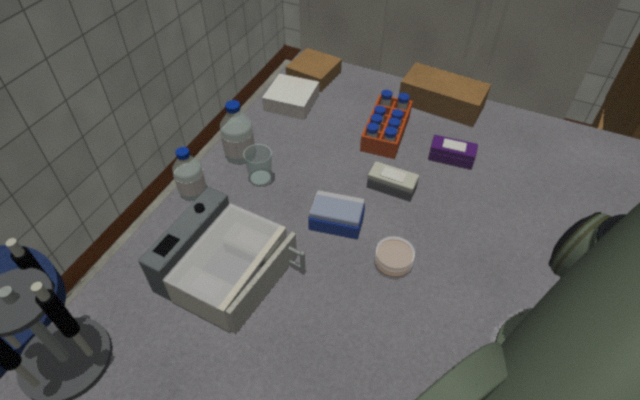

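Both views agree on the layout. The candidates for the loose box are the white-lidded grey one at scene (251,178) / side (393,178) and the purple one at scene (189,158) / side (453,150). The white-lidded grey one fits the description; the purple one is the look-alike. The cabinet is at scene (435,235) with its door facing the robot and the handle at scene (382,185) / side (298,257). Next is one enlarged montage to confirm this and pick out corners.

```bash
cat > h.py <<'E'
from bench import bot, solve_ik, imaging
import cv2,numpy as np
from scipy.spatial.transform import Rotation as R
def cam(n):
    m=imaging.camera_model(n); r=np.array(m['rotation']); 
    return np.array(m['K']),np.array(m['position']),(R.from_euler('xyz',r).as_matrix() if r.shape==(3,) else r)
def ray(c,uv):
    K,p,M=c; d=np.linalg.inv(K)@[uv[0],uv[1],1]; return p,M@(d*[1,-1,-1])
def onz(c,uv,z):
    p,d=ray(c,uv); return p+d*(z-p[2])/d[2]
def proj(c,X):
    K,p,M=c; q=(M.T@(np.asarray(X,float)-p))*[1,-1,-1]; q=K@q; return q[:2]/q[2]
def tri(c1,u1,c2,u2):
    p,d=ray(c1,u1); q,e=ray(c2,u2); s=np.linalg.lstsq(np.c_[d,-e],q-p,rcond=None)[0]
    a,b=p+d*s[0],q+e*s[1]; return (a+b)/2,np.linalg.norm(a-b)
E
python3 - <<'E'
from h import *
s=cv2.imread('pics/scene0.png');d=cv2.imread('pics/side0.png')
def crop(im,x,y,w,h,W,H):
    o=cv2.resize(im[y:y+h,x:x+w],(W,H),interpolation=cv2.INTER_CUBIC)
    for i in range(0,w,20): cv2.putText(o,str(x+i),(i*W//w,8),0,.3,(0,0,255),1);cv2.line(o,(i*W//w,0),(i*W//w,H),(0,0,255) if 0 else (90,90,200),1)
    for i in range(0,h,20): cv2.putText(o,str(y+i),(0,i*H//h+8),0,.3,(0,0,255),1);cv2.line(o,(0,i*H//h),(W,i*H//h),(90,90,200),1)
    return o
A=np.hstack([crop(s,365,175,150,115,400,307),crop(d,135,185,180,138,400,307)])
B=np.hstack([crop(s,170,130,100,73,400,292),crop(d,360,120,130,95,400,292)])
cv2.imwrite('pics/m1.png',np.vstack([A,B]))
cs,cd=cam('scene'),cam('side')
print(cs[2],cd[2])
print('handle',tri(cs,(382,182),cd,(298,252)))
# white-lid slidebox mask (bright)
for n,im,c,(x,y,w,h) in(('scene',s,cs,(232,150,40,60)),('side',d,cd,(355,150,75,55))):
    g=cv2.cvtColor(im,cv2.COLOR_BGR2GRAY)[y:y+h,x:x+w]
    t,m=cv2.threshold(g,0,255,cv2.THRESH_OTSU)
    k=max(cv2.findContours(m,0,2)[0],key=cv2.contourArea)
    P=np.array([onz(c,p[0]+[x,y],50)[:2] for p in k],np.float32)
    print(n,t,cv2.contourArea(k),cv2.minAreaRect(P),cv2.boxPoints(cv2.minAreaRect(P)).round())
print('tip',tri(cs,(318,188),cd,(337,208)))
E
```

```text
[[ 0.11460417 -0.67424619  0.72956011]
 [ 0.9933426   0.06914572 -0.09213767]
 [ 0.01167751  0.7352625   0.67768185]] [[-0.90775229  0.31875726 -0.2727262 ]
 [-0.41939787 -0.67476723  0.60728462]
 [ 0.00954969  0.6656448   0.74620762]]
handle (array([538.93789404,  20.91362902,  75.45007985]), np.float64(5.69407132670571))
scene 138.0 551.5 ((439.2171325683594, -309.5335693359375), (52.621055603027344, 120.36831665039062), 89.61187744140625) [[ 379. -335.]
 [ 499. -336.]
 [ 500. -284.]
 [ 379. -283.]]
side 97.0 3765.0 ((436.49432373046875, -305.8056640625), (206.42022705078125, 190.59738159179688), 25.27860450744629) [[ 302. -264.]
 [ 384. -436.]
 [ 571. -348.]
 [ 489. -176.]]
tip (array([ 521.0235116 , -139.42147374,   56.75718499]), np.float64(1.4369881397742765))
```

View pics/m1.png

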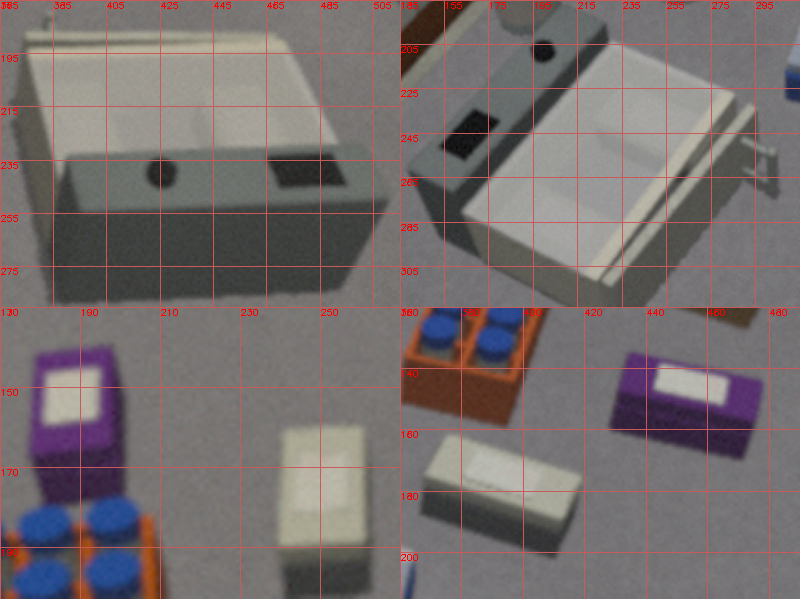

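The crop confirms it: the slide box is the white-lidded grey one (lid corners scene ≈(240,160),(261,160),(262,189),(239,189)). The purple one next to it stays. The door is slightly ajar with the handle outside, at side ≈(305,263). Next I fit the cabinet pose from the roof corners (z=90) and dryer corners (z=120).

```bash
python3 - <<'E'
from h import *
cs,cd=cam('scene'),cam('side')
a=lambda x,y:(365+x*.375,175+y*.375)
b=lambda x,y:(135+(x-400)*.45,185+y*.45)
e=lambda x,y:(360+(x-400)*.325,120+(y-307)*.325)
for n,p in dict(rBR=b(613,42),rFR=b(737,93),rFL=b(605,282),rBL=b(463,213)).items(): print('side',n,onz(cd,p,90).round())
for n,p in dict(rFR=a(22,50),rFL=a(282,38)).items(): print('scene',n,onz(cs,p,90).round())
for n,p in dict(dBR=a(75,213),dBL=a(388,199),dFR=a(70,153),dFL=a(330,145)).items(): print('scene',n,onz(cs,p,120).round())
for n,p in dict(d1=b(455,190),d2=b(607,38),d3=b(408,170)).items(): print('side',n,onz(cd,p,120).round())
for n,p in dict(doorfree_out=b(757,107),doorfree_in=b(750,103),hingeout=b(612,284)).items(): print('side',n,onz(cd,p,88).round())
for n,p in dict(free=a(25,33),hinge=a(278,35)).items(): print('scene',n,onz(cs,p,88).round())
for z,p in((80,b(772,152)),(13,b(775,196))): print('handle side',onz(cd,p,z).round())
print('handle scene',onz(cs,a(46,18),80).round())
for p in((449,437),(582,476),(556,517),(424,482)): print('box side',onz(cd,e(*p),50).round())
E
```

```text
side rBR [733. -22.  90.]
side rFR [588. -17.  90.]
side rFL [594. 214.  90.]
side rBL [746. 210.  90.]
scene rFR [592. -17.  90.]
scene rFL [600. 218.  90.]
scene dBR [796. -28. 120.]
scene dBL [807. 202. 120.]
scene dFR [740. -17. 120.]
scene dFL [753. 183. 120.]
side d1 [749. 206. 120.]
side d2 [724.  -3. 120.]
side d3 [799. 206. 120.]
side doorfree_out [563. -11.  88.]
side doorfree_in [571. -12.  88.]
side hingeout [588. 213.  88.]
scene free [568.  -9.  88.]
scene hinge [594. 218.  88.]
handle side [529.  26.  80.]
handle side [525.  30.  13.]
handle scene [541.  18.  80.]
box side [ 495. -332.   50.]
box side [ 380. -335.   50.]
box side [ 385. -282.   50.]
box side [ 494. -273.   50.]
```

The cabinet fit is consistent across both views: origin ≈(664,96), yaw ≈-0.042, door ajar ≈0.06. The predicted handle position, ≈(533,20), matches the rays. The box is at (439,-308), yaw ≈0, and measures 120×53, as it should. Next I move above the handle, keep clear of the dishes, and refine with the wrist camera.

```bash
cat >> h.py <<'E'
C0=np.array([664.,96.]); CY=-0.042
def cab(x,y,z=0):
    c,s=np.cos(CY),np.sin(CY); return np.array([C0[0]+c*x-s*y,C0[1]+s*x+c*y,z])
def incab(P):
    d=np.asarray(P)[:2]-C0; c,s=np.cos(CY),np.sin(CY); return np.array([c*d[0]+s*d[1],-s*d[0]+c*d[1]])
HX,HY=-82,114
def handle(th,z=0):   # position for opening angle th
    a=np.array([-np.sin(th),-np.cos(th)]); o=np.array([-np.cos(th),np.sin(th)])
    return cab(*(np.array([HX,HY])+198*a+35*o),z)
down=lambda yaw:[np.pi,0,yaw]
E
python3 - <<'E'
from h import *
cs,cd=cam('scene'),cam('side')
print('dishes',tri(cs,(330,152),cd,(395,248)),onz(cs,(330,152),45),onz(cd,(395,248),45))
th=.056; print(handle(th),handle(1.6))
for t in np.arange(.05,1.75,.4): print(t,solve_ik(handle(t,43),down(CY-t)))
for p in(-.5,-.9): # tilt test for pushing: tool z along +x, dipping
    pass
for dip in(.3,.5,.7,.9): 
    for y in(72,-72):
        q=[solve_ik(cab(X,y,38),[np.pi,-(np.pi/2-dip),CY]) for X in(-110,-48)]; print(dip,y,q)
bot.move_ptp(handle(th,190),down(CY-th))
cv2.imwrite('pics/w1.png',imaging.capture('wrist'))
c=cam('wrist'); h=handle(th,80); print(h,proj(c,h),bot.get_state()['tcp_pos'],bot.get_state()['t'])
E
```

```text
dishes (array([361.61282807, -89.09301416,  49.75380553]), np.float64(8.080184629221705)) [359.8167065  -85.51661934  45.        ] [360.54974155 -97.04375729  45.        ]
[532.65388578  19.71700197   0.        ] [391.8506434  262.34018477   0.        ]
0.05 [-0.10190667  0.50052485 -0.47011205  0.60015943  0.          3.13168599]
0.45 [-0.03954171  0.40332205 -0.64795728  0.519517    0.         -2.68913437]
0.8500000000000001 [ 0.10256514  0.34821453 -0.74435886  0.47822294  0.         -2.14702751]
1.2500000000000002 [ 0.29055562  0.35562106 -0.73161775  0.48355752  0.         -1.55903703]
1.6500000000000001 [ 0.44943343  0.42235577 -0.61385751  0.53458305  0.         -1.00015922]
0.3 72 [None, None]
0.3 -72 [None, None]
0.5 72 [array([ 0.34775771,  0.94409257, -1.26715425, -1.67777032, -0.33996071,
       -2.94714647]), array([ 0.28762028,  0.87561823, -1.13740279, -1.48939554, -0.2880251 ,
       -2.97902821])]
0.5 -72 [None, array([-0.10555769,  0.95114826, -1.25784255, -1.70813997,  0.05576848,
        3.11108984])]
0.7 72 [array([ 0.31228515,  0.63883408, -1.17726544, -1.08435571, -0.26855556,
       -2.90766409]), array([ 0.26132111,  0.64033914, -1.04295764, -0.96019074, -0.23048707,
       -2.9426336 ])]
0.7 -72 [None, array([-0.09976563,  0.64682383, -1.1582144 , -1.10421558,  0.04417139,
        3.10435479])]
0.9 72 [array([ 0.27503646,  0.46836623, -1.02454327, -0.56817148, -0.19502209,
       -2.89002505]), array([ 0.23314214,  0.51414058, -0.88845327, -0.48401101, -0.16969458,
       -2.92396018])]
0.9 -72 [array([-0.10276012,  0.44207502, -1.14426668, -0.68544252,  0.03775483,
        3.09397498]), array([-0.0937766 ,  0.48325137, -0.99268228, -0.57528078,  0.03217603,
        3.10102064])]
[532.65388578  19.71700197  80.        ] [326.42795425 192.76413644] [532.61695718  20.50586975 190.04621723] 2.2667
```

View pics/w1.png

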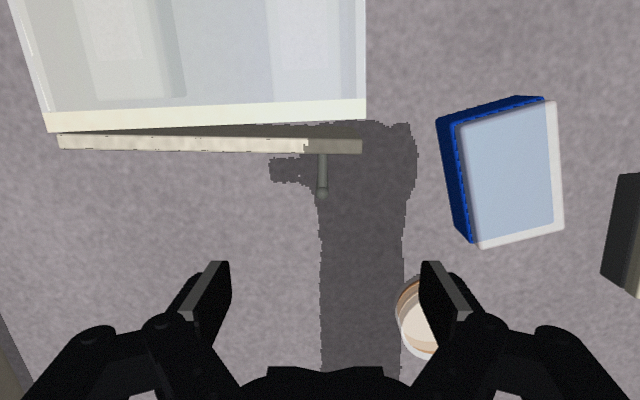

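The wrist view shows the handle's bar top at (322,194), predicted (326,193). That agrees to about 2 mm. The door's upper edge runs from (58,140) to (361,146). I take the half-turn wrist solution (q6 near 0), grip the bar and swing the door open.

```bash
python3 - <<'E'
from h import *
c=cam('wrist'); hb=onz(c,(322,194),80); print('bar',hb)
print('roof corners',[onz(c,p,90).round(1) for p in((48,130),(366,117))],'door',[onz(c,p,88).round(1) for p in((58,148),(361,152))])
th=.056; off=(hb-handle(th,80)); off[2]=0
yaw=lambda t:down(CY-t+np.pi)
P=lambda t,z:handle(t,z)+off*np.exp(-3*(t-th))
S=lambda:bot.get_state()
q=solve_ik(P(th,120),yaw(th)); q=np.array(q)
if abs(q[5])>2: q[5]-=np.pi*np.sign(q[5])
print(q); bot.move_j(list(q))
bot.movel(P(th,43),max_speed=80)
bot.grip(0.0,60); s=S(); print('grip',s['opening'],s['gripper_force'],s['contact_force'].round(1),s['t'])
for t in np.arange(.25,1.75,.2):
    bot.movel(P(t,43),yaw(t),max_speed=90); s=S(); print(round(t,2),s['contact_force'].round(1),round(s['opening'],3),s['qpos'].round(2)[[0,5]],s['t'])
    if np.linalg.norm(s['contact_force'])>60: break
cv2.imwrite('pics/s2.png',imaging.capture('side'))
E
```

```text
bar [531.95104359  23.3820847   80.        ]
roof corners [array([603.1, 217.4,  90. ]), array([590.2, -14.3,  90. ])] door [array([589.4, 216.4,  88. ]), array([564.7,  -9.4,  88. ])]
[-0.09474206  0.39685885 -0.39784025  0.77609723  0.          0.00325794]
grip 0.10747169760236386 58.42364966869354 [-1.8 -2.2  2.1] 6.7
0.25 [1.7 5.1 0. ] 0.108 [-0.08  0.22] 7.275
0.45 [ 5.   7.5 -3.2] 0.107 [-0.04  0.46] 7.8667
0.65 [ 5.5  7.  -6.1] 0.107 [0.03 0.72] 8.4583
0.85 [ 8.   6.4 -7.7] 0.111 [0.1 1. ] 9.05
1.05 [ 6.7  3.4 -7.5] 0.111 [0.2  1.29] 9.6417
1.25 [ 6.7  1.3 -6.3] 0.108 [0.29 1.58] 10.2333
1.45 [ 5.7  1.8 -4.7] 0.11 [0.38 1.87] 10.825
1.65 [ 5.3 -0.4 -2. ] 0.109 [0.45 2.14] 11.4167
```

View pics/s2.png

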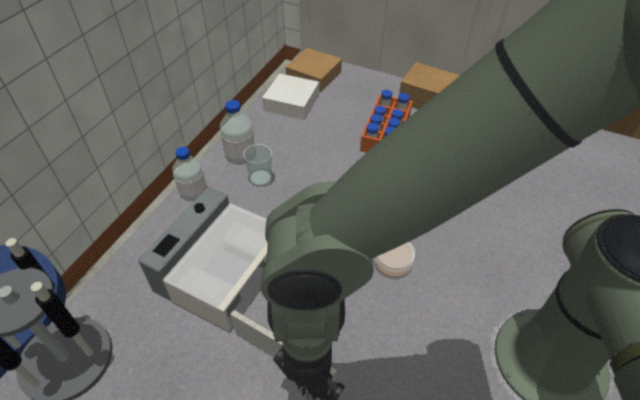

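The door is open to about 1.65 rad, with the gripper still on the handle. Now I release, look into the chamber from above, then hover over the box and measure it with a mask.

```bash
sed -i 's/^C0=.*/C0=np.array([665.,97.]); CY=-0.05/' h.py; cat >> h.py <<'E'
def mj(pos,ori,flip):  # joint move, choosing q6 branch near flip
    q=np.array(solve_ik(pos,ori)); k=[q[5]+i*np.pi for i in(-2,-1,0,1,2)]
    k=[a for a in k if abs(a)<3.12]; q[5]=min(k,key=lambda a:abs(a-flip)); bot.move_j(list(q))
E
python3 - <<'E'
from h import *
s=bot.get_state(); p=s['tcp_pos']
bot.grip(0.7); bot.movel([p[0],p[1],190],max_speed=150)
mj(cab(-120,0,270),down(0.3),3.0)
im=imaging.capture('wrist'); c=cam('wrist'); cv2.imwrite('pics/w2.png',im)
np.savez('w2.npz',K=c[0],p=c[1],M=c[2])
print([proj(c,cab(x,y,90)).round() for x,y in((-70,114),(-70,-114),(74,114),(74,-114))])
bot.grip(1.0)
mj([439,-308,190],down(0),-.6)
im=imaging.capture('wrist'); c=cam('wrist'); cv2.imwrite('pics/w3.png',im)
np.savez('w3.npz',K=c[0],p=c[1],M=c[2])
g=cv2.cvtColor(im,cv2.COLOR_BGR2GRAY); u=proj(c,[439,-308,50]); print('expect',u, bot.get_state()['qpos'].round(2),bot.get_state()['t'])
for T in (150,170,190):
    for k in cv2.findContours((g>T).astype(np.uint8)*255,0,2)[0]:
        if cv2.contourArea(k)>1500:
            P=np.array([onz(c,q[0],50)[:2] for q in k],np.float32); print(T,cv2.contourArea(k),cv2.minAreaRect(P))
cv2.imwrite('pics/m2.png',np.vstack([cv2.resize(cv2.imread('pics/w2.png'),(480,300)),cv2.resize(im,(480,300))]))
E
```

```text
[array([230.,  80.]), array([451., 164.]), array([ 277., -101.]), array([528.,  11.])]
expect [323.75958162 183.86068014] [-0.75  0.33 -0.29  0.94  0.   -0.75] 17.6167
150 4066.5 ((614.0990600585938, -636.1234130859375), (92.46172332763672, 170.42575073242188), 42.347900390625)
150 3765.5 ((328.1147155761719, -484.06573486328125), (60.62013244628906, 36.53757095336914), 6.0640459060668945)
150 141813.5 ((484.13299560546875, -296.79425048828125), (379.5750732421875, 614.6422119140625), 0.058770086616277695)
170 7755.0 ((529.5905151367188, -131.77667236328125), (124.12677001953125, 83.19963836669922), 10.861088752746582)
170 1994.0 ((446.9873046875, -209.24716186523438), (55.701805114746094, 116.70450592041016), 68.03631591796875)
170 9823.0 ((358.518310546875, -96.54169464111328), (85.27083587646484, 91.67061614990234), 12.455069541931152)
170 3716.5 ((328.1126403808594, -484.0937805175781), (60.26788330078125, 36.20539474487305), 6.013524532318115)
190 7381.0 ((529.2740478515625, -133.0472412109375), (121.45765686035156, 77.19471740722656), 11.012417793273926)
190 8778.0 ((357.35870361328125, -92.9519271850586), (85.60041809082031, 81.82835388183594), 16.955034255981445)
190 3692.5 ((328.1186218261719, -484.1795959472656), (60.12591552734375, 36.06113052368164), 6.070075988769531)
```

View pics/m2.png

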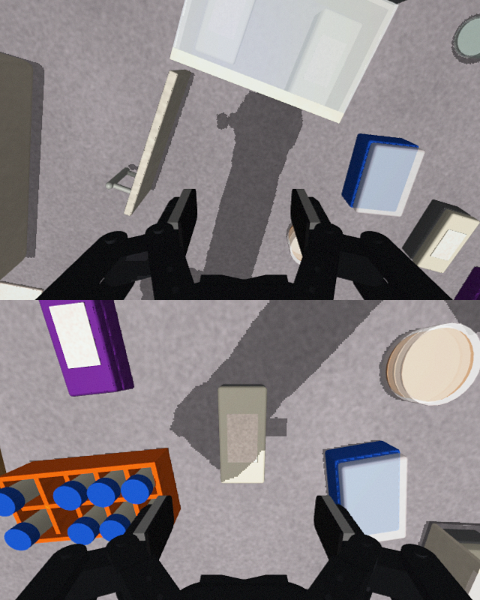

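The lower picture shows the loose box lid at about (293–355,116–243) in full-picture pixels, centre (323,181) against the expected (324,184). So (439,-308), yaw 0, holds. The upper picture shows the roof's front corners at (229,73) and (453,163), where predicted, and both inner boxes faintly through the roof. I'll pick the box 42 mm behind its centre and enlarge the roof view.

```bash
python3 - <<'E'
from h import *
mj([397,-308,110],down(0),-.7); bot.movel([397,-308,25],max_speed=80)
bot.grip(0.0,45); s=bot.get_state(); print(s['opening'],s['gripper_force'],s['contact_force'].round(1))
bot.movel([397,-308,150],max_speed=120); s=bot.get_state(); print(s['opening'],s['gripper_force'],s['contact_force'].round(1),s['wrist_torque'].round(2),s['t'])
im=cv2.imread('pics/w2.png')[0:175,215:545]
lab=cv2.cvtColor(im,cv2.COLOR_BGR2GRAY); lab=cv2.createCLAHE(4,(3,3)).apply(lab)
o=cv2.resize(lab,None,fx=2.4,fy=2.4,interpolation=cv2.INTER_CUBIC); o=cv2.cvtColor(o,cv2.COLOR_GRAY2BGR)
z=np.load('w2.npz');c=(z['K'],z['p'],z['M'])
for a,col in((.0,(0,0,255)),):
  for y in(-110,-54,-44,44,54,110):
    for x in range(-70,72,20):
        p=(proj(c,cab(x,y,56))-[215,0])*2.4; cv2.circle(o,tuple(int(v) for v in p),2,col if abs(y)!=44 else (255,0,0),-1)
cv2.imwrite('pics/w2c.png',o); print(o.shape)
E
```

```text
0.6451123142126564 48.400807455182076 [-1.  -0.5  5.6]
0.6462722394001119 47.71785903722048 [-0.6 -0.7 -2.5] [0.02 0.05 0.02] 20.8583
(420, 792, 3)
```

View pics/w2c.png

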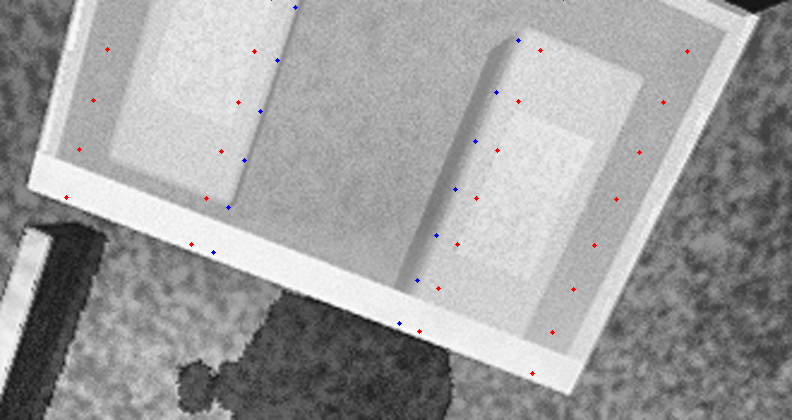

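In the enlargement the left box's near lid corners are at crop (110,160) and (232,205). The right box's lid corners are at (522,30), (643,78) and (525,335). The gap between them is open. I measure those and insert the held box (grip 0.646 ≈ 55 mm, as expected).

```bash
python3 - <<'E'
from h import *
z=np.load('w2.npz');c=(z['K'],z['p'],z['M'])
f=lambda x,y:incab(onz(c,(215+x/2.4,y/2.4),56)).round(1)
print('L',f(110,160),f(232,205),f(297,8),'R',f(522,30),f(643,78),f(525,335),f(410,300))
yc=(f(232,205)[1]+(f(522,30)[1]+f(410,300)[1])/2)/2; print('yc',yc)
if abs(yc)>12: raise SystemExit
S=bot.get_state
mj(cab(-195,yc,160),down(CY),0.0); print(S()['qpos'].round(2),S()['t'])
bot.movel(cab(-195,yc,35),max_speed=120)
hit=bot.movel(cab(-88,yc,35),max_speed=60,threshold=12); s=S(); print('ins',hit,incab(s['tcp_pos']),s['contact_force'].round(1))
if hit: cv2.imwrite('pics/hit.png',imaging.capture('side')); raise SystemExit
hit=bot.movel(cab(-88,yc,29),max_speed=20,threshold=5); s=S(); print('down',hit,s['tcp_pos'],s['contact_force'].round(1))
bot.grip(0.82); p=bot.get_state()['tcp_pos']
bot.movel([p[0],p[1],170],max_speed=150)
mj(cab(-150,yc,230),down(0.3),3.0)
im=imaging.capture('wrist'); c=cam('wrist'); cv2.imwrite('pics/w4.png',im); np.savez('w4.npz',K=c[0],p=c[1],M=c[2]); print(S()['t'])
for dip in(.8,.9,1.0):
    for y in(72,0,-72):
        print(dip,y,[None if (q:=solve_ik(cab(X,y,35),[np.pi,-(np.pi/2-dip),CY])) is None else q.round(2) for X in(-150,-125,-45)])
E
```

```text
L [-49.4  97. ] [-48.6  43. ] [30.1 43.5] R [ 54.  -43.8] [ 55.3 -97.7] [-55.2 -99. ] [-58.9 -44.3]
yc -0.5249999999999986
[ 0.07  0.27 -0.47  0.83 -0.    0.12] 22.4083
ins False [-88.36915263  -0.49412187] [ 0.2  0.8 -0.6]
down True [577.25262228 100.85380386  31.55990165] [ 0.9 -0.   4.1]
29.6167
0.8 72 [array([ 0.34,  0.54, -1.18, -0.88, -0.27, -2.85]), array([ 0.31,  0.54, -1.13, -0.84, -0.25, -2.87]), array([ 0.25,  0.57, -0.96, -0.71, -0.21, -2.92])]
0.8 0 [array([ 0.13,  0.55, -1.28, -1.02, -0.13, -3.01]), array([ 0.12,  0.55, -1.22, -0.96, -0.12, -3.02]), array([ 0.09,  0.56, -1.03, -0.79, -0.1 , -3.04])]
0.8 -72 [None, array([-0.1 ,  0.55, -1.27, -1.02,  0.03,  3.11]), array([-0.09,  0.56, -1.07, -0.83,  0.03,  3.11])]
0.9 72 [array([ 0.32,  0.45, -1.1 , -0.62, -0.22, -2.85]), array([ 0.29,  0.47, -1.05, -0.59, -0.21, -2.87]), array([ 0.24,  0.53, -0.88, -0.48, -0.18, -2.91])]
0.9 0 [array([ 0.12,  0.44, -1.19, -0.72, -0.11, -3.01]), array([ 0.11,  0.45, -1.13, -0.68, -0.1 , -3.02]), array([ 0.08,  0.51, -0.95, -0.55, -0.08, -3.04])]
0.9 -72 [array([-0.1 ,  0.44, -1.24, -0.78,  0.03,  3.1 ]), array([-0.09,  0.45, -1.18, -0.73,  0.03,  3.11]), array([-0.09,  0.49, -0.98, -0.58,  0.02,  3.11])]
1.0 72 [array([ 0.29,  0.41, -1.01, -0.39, -0.18, -2.85]), array([ 0.27,  0.43, -0.96, -0.37, -0.17, -2.87]), array([ 0.22,  0.5 , -0.78, -0.27, -0.15, -2.91])]
1.0 0 [array([ 0.11,  0.38, -1.1 , -0.47, -0.09, -3.01]), array([ 0.1 ,  0.4 , -1.04, -0.44, -0.08, -3.02]), array([ 0.07,  0.48, -0.85, -0.32, -0.07, -3.04])]
1.0 -72 [array([-0.1 ,  0.37, -1.14, -0.51,  0.02,  3.1 ]), array([-0.09,  0.39, -1.08, -0.47,  0.02,  3.11]), array([-0.08,  0.46, -0.89, -0.35,  0.02,  3.11])]
```

```bash
ls pics
```

```text
m1.png
m2.png
s2.png
scene0.png
side0.png
w1.png
w2.png
w2c.png
w3.png
w4.png
```

The box is in at y≈0 with its floor contact felt. The left box's near end is at -49 (home is -48). The right box's near end is at about -57, so roughly 9 mm short. Now I push the middle box, then the right one, with closed fingers tilted under the lintel.

```bash
cat > push.py <<'E'
from h import *
import sys
S=bot.get_state; o=[np.pi,-(np.pi/2-.9),CY]
bot.grip(0.0,40)
for y,x0 in [tuple(map(float,a.split(','))) for a in sys.argv[1:]]:
    mj(cab(-150,y,130),o,0.1); bot.movel(cab(-150,y,27),max_speed=150)
    h1=bot.movel(cab(x0,y,27),max_speed=80,threshold=15)
    h2=h1 or bot.movel(cab(-50,y,27),max_speed=25,threshold=15); s=S()
    print(y,h1,h2,incab(s['tcp_pos']).round(1),s['tcp_pos'][2].round(1),s['contact_force'].round(1))
    bot.movel(cab(-150,y,27),max_speed=150); bot.movel(cab(-150,y,130),max_speed=150)
bot.move_j(list(S()['qpos'])) if 0 else mj(cab(-150,0,230),down(0.3),3.0)
im=imaging.capture('wrist'); c=cam('wrist')
for x in(-48,72):
    for y in(-99,-45,-28,28,43,97):
        p=proj(c,cab(x,y,56)); cv2.circle(im,tuple(int(v) for v in p),1,(0,0,255),-1)
cv2.imwrite('pics/w5.png',cv2.resize(im[:250,170:570],None,fx=2,fy=2,interpolation=cv2.INTER_CUBIC)); np.savez('w5.npz',K=c[0],p=c[1],M=c[2]); print(S()['t'])
E
python3 push.py -0.5,-75 -71,-75
```

```text
-0.5 False True [-53.9  -0.5] 25.2 [ 0.1 -0.   1. ]
-71.0 False True [-54.1 -70.9] 25.2 [-0.6  0.4 -0.2]
44.4333
```

View pics/w5.png

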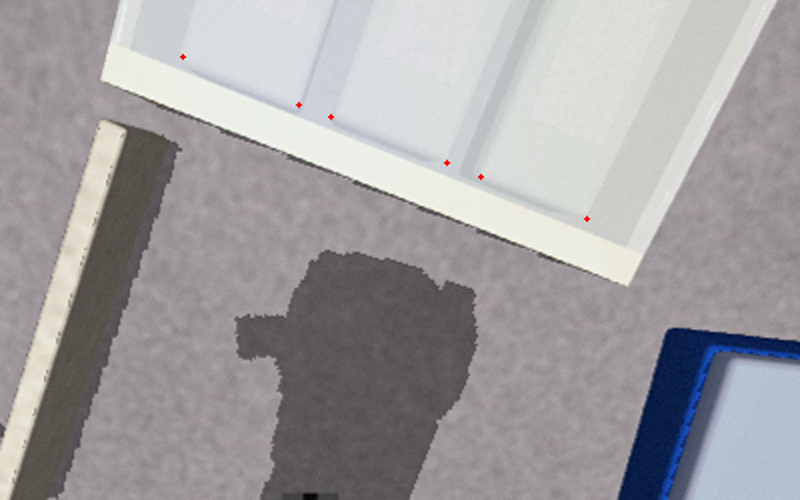

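The view shows all three lids with near edges along the predicted home line, (183,57)–(299,105), (331,117)–(447,163) and (481,177)–(587,218). They are parallel and flush, and both pushes stopped at the same depth. The left box was already home. The door stands wide open at the left, so I hand in.

```bash
python3 -c "
from bench import bot
print(bot.sign_off())"
```

```text
the job is handed in; nothing more can be done
None
```

I handed the job in at about 44 s of the 72 s: the door is open at about 1.65 rad and the slide box stands between the other two. The last wrist picture shows all three ends flush at the back; I pushed the middle and right boxes to a stop but not the left one, which already measured about 1 mm from home. I avoided the bystanders but did not measure them again, and the sign-off returned no verdict.

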